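# Move the sawn pieces to the welding rack in reverse order

## Robot

A 6-joint arm with a two-finger parallel gripper is mounted at the origin on a cart in front of the work surface, level with it; the furniture and walls round the work are solid. World frame = base frame: x ahead of the robot, y to its left, z up, the work surface at z = 0. Lengths are in mm, angles in rad, forces in N, time in s.
With the tool pointing down it reaches from about 300 to 950 mm from the base axis. Payload 3.1 kg.
Tool frame: the origin (TCP) lies midway between the tips of the shut fingers; the grasp point (between the pads) lies robot.pinch_z behind it (robot.pinch_z is the distance from the TCP to the grasp point, in mm); z points along the fingers, y is the line along which they close (so a half turn about z gives the same grasp; the last joint's range is limited). The gripper opens to 85 mm and grips with 20 to 120 N. Pads are 22 mm wide; open, the fingers measure 114 mm over their backs; the gripper's body (76 mm by 85 mm) begins 54 mm behind the grasp point. The pads swing forward as they close: fully open they stand 13 mm farther back than shut.
Start: joints at [-0.07, 0.308, 1.634, -0, 1.2, -0.07], TCP at [625.006, -0.028, 231.272] pointing down, gripper open.
Joint ranges: [-3.06, 3.06], [-0.79, 1.96], [0.05, 2.63], [-1.19, 4.34], [0.05, 2.64], [-2.94, 2.94]. Speed limits (rad/s): [2.79, 2.79, 3.14, 3.14, 3.14, 3.14].

## Interface

Orientations are given as a unit quaternion [x, y, z, w].
In Python, from plant import robot gives the robot as it stands.
- The arm moves only by the tool send_rows, never from a script. Its argument "steps" is text: rows parted by semicolons, each of 7 numbers parted by spaces: the shift along the tool's x, y, z in mm, then the turn, a rotation vector about the tool's x, y, z in rad, then the finger opening in mm, from 0 to 85.4. A call has 1 to 12 rows; each row is the pose to reach, as a shift and turn from the pose commanded when the call began, along the tool's axes at that moment; what a row does not reach only later rows make up. A row lasts 1/12 s, in which the tool goes at most 41.7 mm and 7.16 degrees, less where a joint would pass 70% of its speed; a pose out of reach is approached as far as the arm can. A call with a gripper value outside its range is refused whole. The fingers move at their own pace and stop on an object; the grip force is fixed at half the most. Time passes only in rows, so rows that repeat a pose let the fingers close. It gives the time, the measured TCP pose, the force, the opening and the grip force at its end, in the units of the state.
- robot.get_obs(): the state, without advancing time (a new reading comes with each control period).
- robot.capture(name): name is "scene" or "side" or "wrist"; returns the picture (384x512x3 uint8, red, green, blue); there is no depth.
- robot.camera_model(name): a dict with "fx", "fy", "cx", "cy" (pixels), "D" ([k1, k2, p1, p2, k3] as OpenCV has them; the pictures are not rectified), "origin" and "rotation" of the camera in the world. Camera axes: x right, y up, looking along -z (the intrinsics and any distortion apply to the point x, -y, -z); pixel columns grow to the right and rows downward; lengths in mm; the calibration is good to about 2 mm. A picture is of the moment at which its call begins: read the wrist's pose just before it. camera_model takes no time and is no camera call; for the wrist camera it gives the pose at the moment of the call.
- robot.finish_job(): hands the job in; it is judged then, once.
The state is a dict: "t": time; "joints": joint angles; "dq": joint speeds; "effort": joint torques, N m; "position": TCP position; "tool_rot": TCP orientation; "ft_force": force on the tool from outside, world axes, zero at the start; "wrist_torque": the same for the moment, N m; "width": finger opening in mm; "gripper_force": force on a finger pad.
Only numpy, scipy, OpenCV 4.12 (cv2) and the standard library are available. Lean on these libraries where they do the work, as an engineer would, in place of code of your own. Each camera call takes 0.05 s, during which the arm holds its last target. There are 200 camera calls.

## Task

The last piece off the saw gets welded first: move the four sawn steel pieces from the dishes of the plywood saw rack to the bays of the aluminium welding rack in reverse order, so that the piece that stood nearest the saw rack's end plate ends up farthest from the welding rack's end plate, the second nearest ends up second farthest, and so on. Stand each piece upright on the floor of its own bay, near the middle, and let go of it.

Things in the scene. Friction and masses are not known exactly. Their poses are not given: they have to be found in the camera images.
- saw_rack: where the row starts: fixed plywood board 84 x 258 x 8 mm with four square dishes along its y axis and one upright dark end plate (80 wide, 48 mm high) at its +y end. Origin: middle of the board, on the table top; dish centres at x = 0, y = +90 (next to the end plate), +30, -30, -90 mm, dish floors 11 mm above the table. The racks change sides and turn from start to start
- weld_rack: the empty rack: fixed aluminium tray 66 x 249 mm with four bays along its y axis, parted by low dark ribs, and one upright dark end plate (80 wide, 48 mm high) at its +y end. Origin: middle of the tray, on the table top; bay centres at x = 0, y = +90 (next to the end plate), +30, -30, -90 mm; bays 57 x 57 mm inside, floor 11 mm above the table, ribs 8 mm above the floor
- dish1: fixed shallow square dark steel dish, 54 x 54 mm, rim 9 mm high, inside 48 x 48 mm, one of four alike on the saw rack; the pipe stands in this one at the start. Which place of the row it has is drawn anew each time. Origin: centre of its underside, 8 mm above the table; its inner floor is 3 mm above the origin
- dish2: fixed shallow square dark steel dish, 54 x 54 mm, rim 9 mm high, inside 48 x 48 mm, one of four alike on the saw rack; the square tube stands in this one at the start. Which place of the row it has is drawn anew each time. Origin: centre of its underside, 8 mm above the table; its inner floor is 3 mm above the origin
- dish3: fixed shallow square dark steel dish, 54 x 54 mm, rim 9 mm high, inside 48 x 48 mm, one of four alike on the saw rack; the hex bar stands in this one at the start. Which place of the row it has is drawn anew each time. Origin: centre of its underside, 8 mm above the table; its inner floor is 3 mm above the origin
- dish4: fixed shallow square dark steel dish, 54 x 54 mm, rim 9 mm high, inside 48 x 48 mm, one of four alike on the saw rack; the flat tube stands in this one at the start. Which place of the row it has is drawn anew each time. Origin: centre of its underside, 8 mm above the table; its inner floor is 3 mm above the origin
- pipe_center (a point): short piece of round steel pipe standing on end, outside diameter 34 mm, bore 26 mm, 64 mm tall, about 0.2 kg. This point is its centre, half-way up; z points up as it stands. It starts in any of the four dishes, turned up to 0.45 rad to the rack
- square_tube_center (a point): short piece of square steel tube standing on end, 30 x 30 mm outside, 3 mm wall, 80 mm tall, about 0.2 kg; x and y are square to its faces. This point is its centre, half-way up; z points up as it stands. It starts in any of the four dishes, turned up to 0.45 rad to the rack
- hex_bar_center (a point): short piece of solid hexagonal steel bar standing on end, 24 mm across flats (28 mm across corners), 72 mm tall, about 0.3 kg; two of its flats face along +x and -x, its corners lie along y. This point is its centre, half-way up; z points up as it stands. It starts in any of the four dishes, turned up to 0.45 rad to the rack
- flat_tube_center (a point): short piece of rectangular steel tube standing on end, 20 mm along its x, 36 mm along its y, 3 mm wall, 56 mm tall, about 0.12 kg. This point is its centre, half-way up; z points up as it stands. It starts in any of the four dishes, turned up to 0.45 rad to the rack
Not all that is in view belongs to the job. Leave any green or purple look-alike of the part that bears hex_bar_center alone.

How it is judged:
By the outcome, as a careful person would: the job done as asked, in the order asked, and still so for the second after the job is handed in, with the robot touching nothing.
It also fails if it takes over 120 s, if anything falls off the work surface, if the arm or the gripper's body presses on something with over 40 N, if the wrist force passes 120 N, or if a joint passes its speed limit or range.

## Working session

There is one attempt and no reset: what is moved stays moved. The work goes in short steps, Python scripts to look and compute and a tool call to move; the robot and the scene stay as the last step left them, time stands still between calls to the robot, and variables do not carry over. Pictures are saved under pics/ and viewed, at most 15 in all, crops included, and the job is handed in when it is done.

Besides the shell and the picture viewer there is one more tool, called after "Call:" by a JSON object that holds its "api" and its "payload", one argument or row to a line. send_rows: Moves the arm, as the interface text tells. Its arguments: {"type":"object","properties":{"steps":{"type":"string"}},"required":["steps"]}

```bash
ls; mkdir -p pics
python3 - <<'E'
from plant import robot
import cv2
print(robot.pinch_z, robot.get_obs())
for n in ("scene","side","wrist"):
    m=robot.camera_model(n); print(n,m)
    cv2.imwrite(f"pics/{n}0.png",robot.capture(n)[:,:,::-1])
E
```

```text
pics
18.700000000000003 {'t': 0.0, 'joints': array([-6.97129679e-02,  3.09001009e-01,  1.63515061e+00,  3.53938189e-05,
        1.19965181e+00, -6.96823538e-02]), 'dq': array([ 1.30426329e-03, -3.20932692e-04,  2.65219073e-04,  9.95422046e-05,
        1.10889831e-03,  5.63158497e-04]), 'effort': array([ 1.43707580e-04, -4.15252447e+01, -2.76667070e+01, -1.74997494e-04,
        1.01000658e-02, -1.14578896e-05]), 'position': array([6.24214833e+02, 2.99083727e-02, 2.30066644e+02]), 'tool_rot': array([ 0.70712172,  0.70709097, -0.00071286, -0.00084498]), 'ft_force': array([ 0.42352918,  0.5466232 , -0.49720095]), 'wrist_torque': array([ 0.01983681, -0.05703314,  0.01282526]), 'gripper_force': 0.0, 'width': 85.42518215543399}
scene {'fx': 358.2695362246932, 'fy': 358.2695362246932, 'cx': 250.86227595528845, 'cy': 192.05082541865787, 'D': array([-0.01939728,  0.        ,  0.        ,  0.        ,  0.        ]), 'origin': array([-108.77951653,  509.10015098,  575.28357687]), 'rotation': array([-0.21771161,  0.38427156,  0.78614962, -0.43232603])}
side {'fx': 401.1838573037895, 'fy': 401.1838573037895, 'cx': 254.9392255313058, 'cy': 187.79335064831344, 'D': array([0.04807954, 0.        , 0.        , 0.        , 0.        ]), 'origin': array([ 479.41101248, -524.51472455,  645.34621509]), 'rotation': array([0.4232392 , 0.00981725, 0.00897553, 0.90592033])}
wrist {'fx': 303.21743486155776, 'fy': 303.21743486155776, 'cx': 258.23462932426764, 'cy': 190.43149171943227, 'D': array([-0.07617707,  0.        ,  0.        ,  0.        ,  0.        ]), 'origin': array([624.16576752,  70.76037943, 373.08813212]), 'rotation': array([-1.39754525e-01,  8.29383601e-04, -2.84189952e-05,  9.90185833e-01])}
```

View pics/scene0.png

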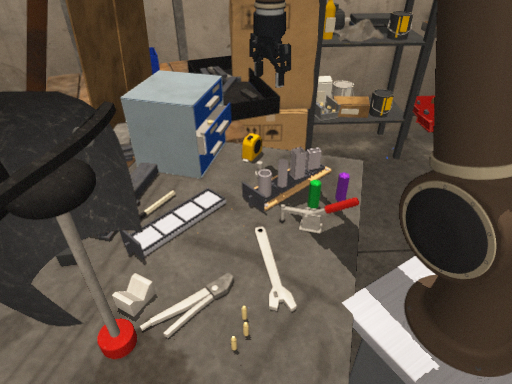

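View pics/side0.png

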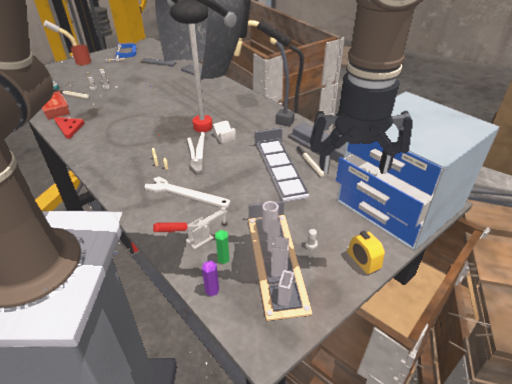

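View pics/wrist0.png

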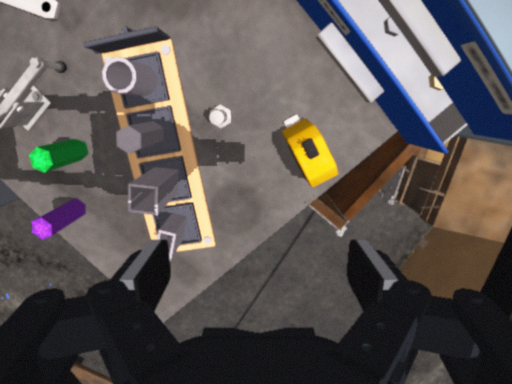

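```bash
cat > h.py <<'E'
import numpy as np, cv2
from scipy.spatial.transform import Rotation as R
def cast(m,px,z):
    """pixels -> world points on plane z"""
    K=np.array([[m["fx"],0,m["cx"]],[0,m["fy"],m["cy"]],[0,0,1]])
    u=cv2.undistortPoints(np.array(px,float).reshape(-1,1,2),K,m["D"])[:,0]
    d=R.from_quat(m["rotation"]).apply(np.c_[u[:,0],-u[:,1],-np.ones(len(u))])
    o=m["origin"]; return o+d*((z-o[2])/d[:,2])[:,None]
def proj(m,P):
    K=np.array([[m["fx"],0,m["cx"]],[0,m["fy"],m["cy"]],[0,0,1]])
    q=R.from_quat(m["rotation"]).inv().apply(np.atleast_2d(P)-m["origin"])*[1,-1,-1]
    return cv2.projectPoints(q,np.zeros(3),np.zeros(3),K,m["D"])[0][:,0]
E
python3 - <<'E'
from plant import robot
from h import *
mw=robot.camera_model("wrist"); ms=robot.camera_model("side"); mc=robot.camera_model("scene")
I={n:cv2.imread(f"pics/{n}0.png") for n in("scene","side","wrist")}
# plywood
for n,m,roi in(("wrist",mw,(90,30,130,225)),("side",ms,(240,200,75,120))):
    h=cv2.cvtColor(I[n],cv2.COLOR_BGR2HSV); k=cv2.inRange(h,(8,70,120),(30,255,255))
    z=np.zeros_like(k);x,y,w,hh=roi;z[y:y+hh,x:x+w]=k[y:y+hh,x:x+w]
    p=np.argwhere(z)[:,::-1]; P=cast(m,p,8)[:,:2].astype(np.float32)
    print(n,len(p),cv2.minAreaRect(P))
# bays
for n,m,roi in(("side",ms,(250,120,70,85)),("scene",mc,(115,185,115,75))):
    h=cv2.cvtColor(I[n],cv2.COLOR_BGR2HSV); k=cv2.inRange(h,(0,0,195),(180,60,255))
    z=np.zeros_like(k);x,y,w,hh=roi;z[y:y+hh,x:x+w]=k[y:y+hh,x:x+w]
    c,_=cv2.findContours(z,cv2.RETR_EXTERNAL,cv2.CHAIN_APPROX_NONE)
    for q in c:
        if cv2.contourArea(q)>60:
            print(n,cv2.contourArea(q),cv2.minAreaRect(cast(m,q[:,0],11)[:,:2].astype(np.float32)))
print("green",cast(mw,[(40,158),(41,230),(220,116)],60))
for nm,px,z in(("pipe",(119,76),75),("hex",(130,139),83),("sq",(143,198),91),("flat",(165,240),67)): print(nm,cast(mw,[px],z))
a=cv2.resize(I["wrist"][20:270,10:260],None,fx=2.2,fy=2.2,interpolation=cv2.INTER_CUBIC)
cv2.imwrite("pics/cw.png",a)
b=[cv2.resize(I["side"][115:205,245:325],(390,440),interpolation=cv2.INTER_CUBIC),cv2.resize(I["side"][190:320,235:325],(390,440),interpolation=cv2.INTER_CUBIC)]
cv2.imwrite("pics/cs.png",np.hstack(b))
E
```

```text
wrist 4896 ((505.18121337890625, 9.379547119140625), (86.2187271118164, 259.07470703125), 9.136423110961914)
side 1127 ((503.0046081542969, 7.234283447265625), (85.564208984375, 261.7200012207031), 9.331380844116211)
side 257.5 ((543.3147583007812, 239.7605743408203), (54.45893478393555, 49.87819290161133), 15.385293006896973)
side 224.0 ((527.9769287109375, 298.13189697265625), (55.30961227416992, 49.12702178955078), 15.972050666809082)
side 68.0 ((604.300048828125, 340.5771484375), (12.97689151763916, 94.54679870605469), 22.886690139770508)
side 190.5 ((511.5025634765625, 356.3880615234375), (54.18962097167969, 49.512088775634766), 16.07908058166504)
side 163.5 ((495.55340576171875, 414.92828369140625), (54.0915641784668, 48.50311279296875), 16.68520164489746)
scene 287.0 ((503.6203308105469, 406.6490783691406), (48.279300689697266, 50.879112243652344), 14.412137031555176)
scene 281.0 ((519.47412109375, 349.9356384277344), (48.119178771972656, 52.45587921142578), 15.43268871307373)
scene 244.0 ((535.3975830078125, 291.35693359375), (47.53926467895508, 51.63826370239258), 14.83443546295166)
scene 206.5 ((551.261962890625, 233.13607788085938), (46.783382415771484, 51.06526184082031), 16.59787940979004)
green [[385.76924312  17.31827607  60.        ]
 [369.14778937 -67.75873459  60.        ]
 [585.20046655  58.74084363  60.        ]]
pipe [[491.82462694  97.74760616  75.        ]]
hex [[500.04840021  38.80902212  83.        ]]
sq [[510.0402467  -18.32829487  91.        ]]
flat [[519.87159769 -74.95170198  67.        ]]
```

View pics/cw.png

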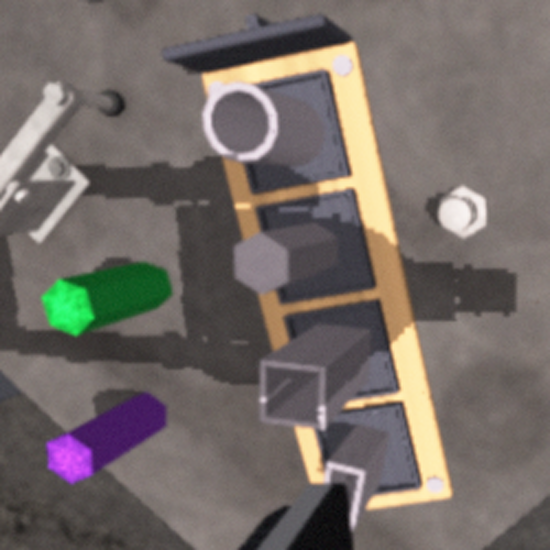

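View pics/cs.png

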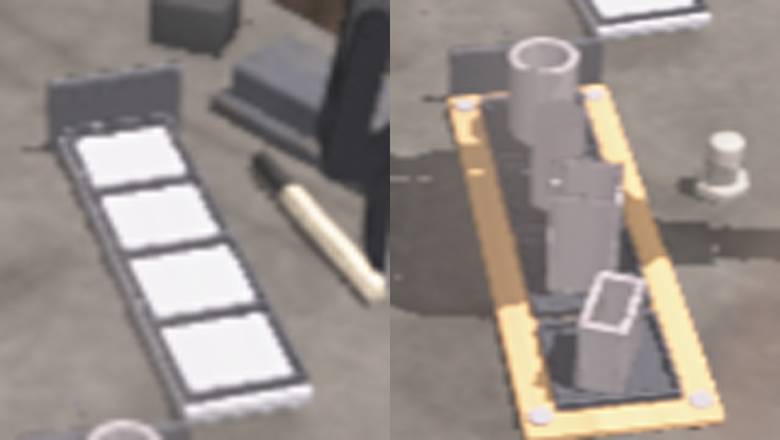

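Scene contents that could be confused: green hex (wrist 40,158), purple hex (41,230), bolt with hex head (220,116), all loose on the table; the steel hex bar on the plywood rack is (130,139). Order from the saw end plate: pipe (119,76), hex (130,139), square (143,198), flat (165,240), and the close crop confirms this. I'm moving above the row for one closer look.

Call:
{"api": "send_rows", "payload": {
  "steps": "-10 -25 0 0 0 -0.04 85; -22 -55 0 0 0 -0.08 85; -34 -85 0 0 0 -0.12 85; -46 -111 0 0 0 -0.16 85; -46 -111 0 0 0 -0.16 85; -46 -111 0 0 0 -0.16 85; -46 -111 0 0 0 -0.16 85"
}}

```text
t: 0.73
position: [514.6, -46.1, 231.6]
tool_rot: [0.649, 0.761, 0.0, 0.001]
ft_force: [0.4, -0.1, 0.5]
width: 84.7
gripper_force: 0.0
```

Run:
```python
from plant import robot
from h import *
o=robot.get_obs(); m=robot.camera_model("wrist"); im=robot.capture("wrist")[:,:,::-1]
np.savez("m1.npz",**m); print(o["t"],o["position"],o["tool_rot"],m["origin"])
cv2.imwrite("pics/w1raw.png",im)
cv2.imwrite("pics/w1.png",cv2.resize(im[0:300,120:400],None,fx=2,fy=2,interpolation=cv2.INTER_CUBIC))
```

```text
0.7333 [514.63745292 -46.05680544 231.59899331] [6.48643165e-01 7.61092342e-01 4.78665048e-04 5.12504353e-04] [502.95709619  23.80861071 374.51814778]
```

View pics/w1.png

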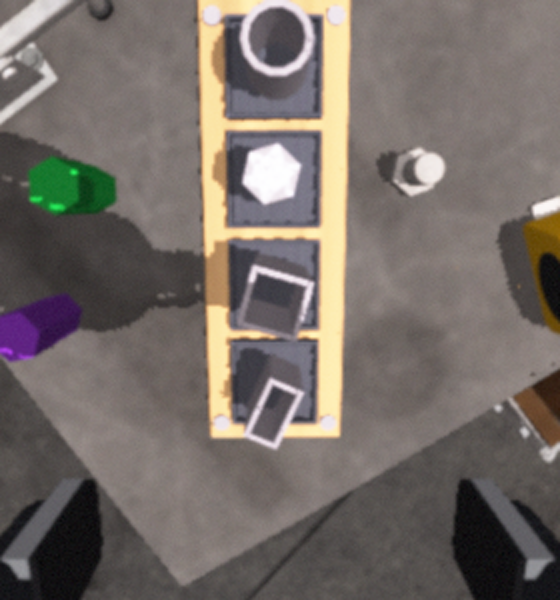

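Run:
```python
from h import *
m=dict(np.load("m1.npz"))
c=lambda p,z: cast(m,np.array(p)/2+[120,0],z)[:,:2]
im=cv2.imread("pics/w1raw.png")
h=cv2.cvtColor(im,cv2.COLOR_BGR2HSV)
for n,z,roi in(("pipe",75,(236,0,44,40)),("hex",83,(238,68,36,38)),("sq",91,(238,130,42,42)),("flat",67,(238,186,40,42))):
    k=cv2.inRange(h,(0,0,165),(180,40,255)); M=np.zeros_like(k);x,y,w,hh=roi;M[y:y+hh,x:x+w]=k[y:y+hh,x:x+w]
    cs,_=cv2.findContours(M,cv2.RETR_EXTERNAL,cv2.CHAIN_APPROX_NONE); q=max(cs,key=cv2.contourArea)
    P=cast(m,q[:,0],z)[:,:2].astype(np.float32); print(n,len(q),cv2.minAreaRect(P),P.min(0),P.max(0))
    if n=="hex":
        a=cv2.minEnclosingCircle(P); print(a)
f=c([(276,379),(303,391),(275,447),(246,437)],67); print("flat",f.mean(0),np.degrees(np.arctan2(*(f[1]-f[0])[::-1])),np.linalg.norm(np.diff(f,axis=0),axis=1))
s=c([(254,266),(313,281),(303,336)],91); print("sq",(s[0]+s[2])/2,[np.degrees(np.arctan2(*(s[i+1]-s[i])[::-1])) for i in(0,1)],np.linalg.norm(np.diff(s,axis=0),axis=1))
s=c([(270,143),(299,158),(299,187),(275,203),(245,190),(247,157)],83); print("hex",s.mean(0),[np.degrees(np.arctan2(*(s[(i+1)%6]-s[i])[::-1])) for i in range(6)])
```

```text
pipe 110 ((491.385498046875, 98.11652374267578), (32.5831184387207, 31.48258399963379), 9.132874488830566) [474.9775  81.9944] [507.92062 114.51038]
hex 82 ((498.63812255859375, 38.46819305419922), (24.33228302001953, 28.08173942565918), 54.737701416015625) [485.75278   24.347017] [511.35913  52.4759 ]
((498.56634521484375, 38.41145706176758), 14.102165222167969)
sq 105 ((510.06146240234375, -14.240882873535156), (19.358322143554688, 30.218521118164062), 83.20467376708984) [495.45416  -25.488972] [525.48      -3.450274]
flat 90 ((518.4030151367188, -82.16793060302734), (36.44264602661133, 20.907032012939453), 74.272705078125) [ 504.74237 -101.71158] [532.08014 -62.49906]
flat [519.59249207 -82.03914942] -15.72373022955083 [15.77937649 35.23193793 16.78382709]
sq [511.37547581 -18.3819424 ] [np.float64(-5.070870993640701), np.float64(-90.36962732562301)] [28.26392238 26.49309439]
hex [499.27141959  38.60131367] [np.float64(-17.19537568956335), np.float64(-80.41960690397988), np.float64(-137.90922377904178), np.float64(166.1899269163451), np.float64(94.86863686733288), np.float64(39.20940623927011)]
```

```bash
cat >> h.py <<'E'
def delta(o,*targets):
    """print each target (x,y,z,yaw deg of closing axis) as shift in tool axes + turn about tool z"""
    r=R.from_quat(o["tool_rot"]); ty=r.apply([0,1,0]); yaw=np.arctan2(ty[1],ty[0])
    print("now",np.round(o["position"],1),"yaw",np.round(np.degrees(yaw),1),"t",round(o["t"],1))
    for x,y,z,a in targets:
        d=np.array([x,y,z])-o["position"]; u=np.array([-np.sin(yaw),np.cos(yaw),0]);v=np.array([np.cos(yaw),np.sin(yaw),0])
        print((x,y,z,a),"->",np.round([d@u,d@v,-d[2],-(np.radians(a)-yaw)],2))
E
python3 - <<'E'
from plant import robot
from h import *
delta(robot.get_obs(),(491.4,98.1,140,9.2),(491.4,98.1,32,9.2))
m=dict(np.load("m1.npz"));im=cv2.imread("pics/w1raw.png");h=cv2.cvtColor(im,cv2.COLOR_BGR2HSV)
for lo in(165,185,200):
    k=cv2.inRange(h,(0,0,lo),(180,40,255))[68:106,238:274]
    q=max(cv2.findContours(k,0,1)[0],key=cv2.contourArea)[:,0]+[238,68]; P=cast(m,q,83)[:,:2]
    best=[]
    for a in range(-30,30,3):
        w=[np.ptp(P@[np.cos(t),np.sin(t)]) for t in np.radians([a,a+60,a+120])]; best.append((round(np.mean(w),1),a))
    print(lo,sorted(best)[:5],sorted(best)[-3:])
E
```

```text
now [515.1 -45.9 231.7] yaw 9.2 t 0.8
(491.4, 98.1, 140, 9.2) -> [145.94  -0.48  91.67  -0.  ]
(491.4, 98.1, 32, 9.2) -> [145.94  -0.48 199.67  -0.  ]
165 [(np.float64(25.0), -6), (np.float64(25.0), -3), (np.float64(25.6), -9), (np.float64(25.6), 0), (np.float64(26.1), 3)] [(np.float64(28.0), -30), (np.float64(28.0), 24), (np.float64(28.0), 27)]
185 [(np.float64(24.5), -6), (np.float64(24.6), -3), (np.float64(24.9), -9), (np.float64(25.1), 0), (np.float64(25.4), -12)] [(np.float64(26.9), 21), (np.float64(27.0), 24), (np.float64(27.0), 27)]
200 [(np.float64(24.2), -3), (np.float64(24.4), -6), (np.float64(24.6), 0), (np.float64(24.7), -9), (np.float64(25.0), 3)] [(np.float64(26.7), -30), (np.float64(26.7), 24), (np.float64(26.7), 27)]
```

Call:
{"api": "send_rows", "payload": {
  "steps": "35 0 20 0 0 0 62; 72 0 45 0 0 0 62; 110 0 70 0 0 0 62; 146 0 92 0 0 0 62; 146 0 92 0 0 0 62; 146 0 120 0 0 0 62; 146 0 150 0 0 0 62; 146 0 175 0 0 0 62; 146 0 192 0 0 0 62; 146 0 199 0 0 0 62; 146 0 199 0 0 0 62; 146 0 199 0 0 0 62"
}}

```text
t: 1.78
position: [491.8, 98.3, 32.5]
tool_rot: [0.648, 0.761, 0.0, 0.0]
ft_force: [0.6, 0.4, 0.5]
width: 61.7
gripper_force: 0.0
```

Run:
```python
from plant import robot
from h import *
delta(robot.get_obs(),(491.4,98.1,32,9.2))
a=[cv2.resize(robot.capture(n)[:,:,::-1],(390,292)) for n in("wrist","side")]
cv2.imwrite("pics/g1.png",np.hstack(a))
```

```text
now [491.8  98.3  32.5] yaw 9.2 t 1.8
(491.4, 98.1, 32, 9.2) -> [-0.13 -0.43  0.53 -0.  ]
```

View pics/g1.png

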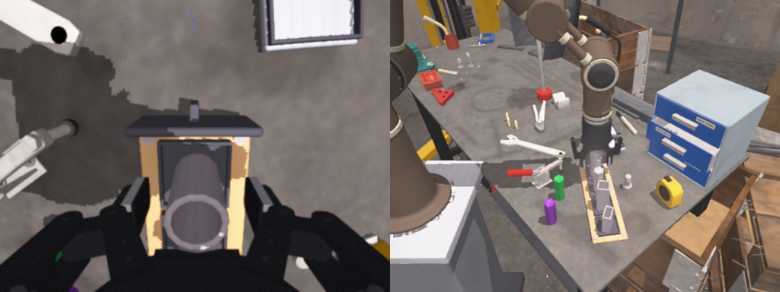

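The wrist half shows the pipe at (194,220), centred between the pads. Closing and lifting.

Call:
{"api": "send_rows", "payload": {
  "steps": "0 0 0 0 0 0 30; 0 0 0 0 0 0 25; 0 0 0 0 0 0 25; 0 0 0 0 0 0 25; 0 0 0 0 0 0 25; 0 0 0 0 0 0 25; 0 0 -10 0 0 0 25; 0 0 -30 0 0 0 25; 0 0 -60 0 0 0 25; 0 0 -90 0 0 0 25; 0 0 -110 0 0 0 25; 0 0 -110 0 0 0 25"
}}

```text
t: 2.88
position: [494.7, 98.6, 147.7]
tool_rot: [0.648, 0.761, 0.004, 0.004]
ft_force: [1.1, -0.0, -0.5]
width: 33.2
gripper_force: 59.9
```

Run:
```python
from plant import robot
from h import *
delta(robot.get_obs(),(547.3,236.5,142,15.3))
```

```text
now [494.7  98.6 147.7] yaw 9.2 t 2.9
(547.3, 236.5, 142, 15.3) -> [ 1.2778e+02  7.3920e+01  5.6800e+00 -1.1000e-01]
```

Call:
{"api": "send_rows", "payload": {
  "steps": "25 15 0 0 0 -0.03 25; 55 33 0 0 0 -0.06 25; 85 51 0 0 0 -0.09 25; 110 66 0 0 0 -0.11 25; 128 77 0 0 0 -0.11 25; 128 77 0 0 0 -0.11 25; 128 77 0 0 0 -0.11 25; 128 77 0 0 0 -0.11 25"
}}

```text
t: 3.55
position: [544.9, 235.9, 140.8]
tool_rot: [0.605, 0.796, -0.002, -0.001]
ft_force: [-0.4, 0.4, -1.1]
width: 33.4
gripper_force: 60.0
```

Run:
```python
from plant import robot
from h import *
o=robot.get_obs(); m=robot.camera_model("wrist"); im=robot.capture("wrist")[:,:,::-1]; np.savez("m2.npz",**m)
cv2.imwrite("pics/w2.png",im)
delta(o,(547.3,236.5,142,15.3))
h=cv2.cvtColor(im,cv2.COLOR_BGR2HSV);k=cv2.inRange(h,(0,0,195),(180,60,255))
for q in cv2.findContours(k,0,1)[0]:
    if cv2.contourArea(q)>800: print(cv2.contourArea(q),cv2.boundingRect(q),cv2.minAreaRect(cast(m,q[:,0],11)[:,:2].astype(np.float32)))
print(proj(m,[(c[0],c[1],11) for c in((547.3,236.5),(531.7,294.7),(515.5,353.2),(499.6,410.8))]))
```

```text
now [544.9 235.9 140.8] yaw 15.5 t 3.5
(547.3, 236.5, 142, 15.3) -> [-0.11  2.51 -1.24  0.  ]
2383.5 (230, 154, 61, 58) ((545.5497436523438, 235.16261291503906), (56.09550476074219, 54.807865142822266), 15.537629127502441)
1073.0 (0, 122, 63, 45) ((324.2742004394531, 206.64398193359375), (21.169340133666992, 70.77191925048828), 70.0678482055664)
3841.0 (228, 83, 65, 66) ((529.4017944335938, 293.9822998046875), (56.03984832763672, 56.307064056396484), 14.960905075073242)
1020.5 (352, 31, 18, 118) ((608.7518920898438, 338.2315368652344), (8.60188102722168, 99.81073760986328), 23.81020164489746)
4660.0 (226, 7, 69, 72) ((513.57177734375, 351.9800109863281), (56.307376861572266, 56.32007598876953), 15.523890495300293)
[[261.56868114 182.40209744]
 [262.32297575 115.98679117]
 [262.52998404  42.13601937]
 [262.76081304 -35.70447248]]
```

View pics/w2.png

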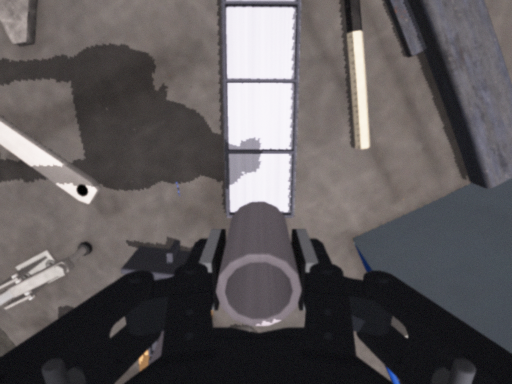

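The wrist view shows the pipe held upright at (260,290), and weld bays at (260,185), (260,115) and (262,42) with the correct first bay below. Lowering.

Call:
{"api": "send_rows", "payload": {
  "steps": "0 1 20 0 0 0 25; 0 1 50 0 0 0 25; 0 1 78 0 0 0 25; 0 1 96 0 0 0 25; 0 1 104 0 0 0 25; 0 1 108 0 0 0 25; 0 1 109 0 0 0 25; 0 1 109 0 0 0 25; 0 1 109 0 0 0 25"
}}

```text
t: 4.35
position: [548.3, 236.8, 34.3]
tool_rot: [0.606, 0.796, 0.001, 0.001]
ft_force: [-0.2, -0.1, -1.7]
width: 33.4
gripper_force: 60.1
```

Call:
{"api": "send_rows", "payload": {
  "steps": "0 0 1 0 0 0 40; 0 0 1 0 0 0 55; 0 0 1 0 0 0 62; 0 0 1 0 0 0 62; 0 0 1 0 0 0 62; 0 0 -15 0 0 0 62; 0 0 -45 0 0 0 62; 0 0 -80 0 0 0 62; 0 0 -110 0 0 0 62; 0 0 -110 0 0 0 62; 0 0 -110 0 0 0 62"
}}

```text
t: 5.27
position: [549.5, 237.8, 146.3]
tool_rot: [0.605, 0.796, 0.003, 0.002]
ft_force: [-0.9, -0.0, -0.2]
width: 62.0
gripper_force: 0.0
```

Run:
```python
from plant import robot
from h import *
delta(robot.get_obs(),(498.6,38.4,142,-4.5),(511,-19,142,-6),(518.4,-82.2,142,-15.7))
```

```text
now [549.5 237.8 146.3] yaw 15.5 t 5.3
(498.6, 38.4, 142, -4.5) -> [-178.61 -102.26    4.28    0.35]
(511, -19, 142, -6) -> [-237.23 -105.63    4.28    0.37]
(518.4, -82.2, 142, -15.7) -> [-300.12 -115.37    4.28    0.54]
```

Call:
{"api": "send_rows", "payload": {
  "steps": "-25 -14 0 0 0 0.05 62; -60 -34 0 0 0 0.12 62; -97 -55 0 0 0 0.19 62; -134 -76 0 0 0 0.26 62; -162 -92 0 0 0 0.32 62; -178 -101 0 0 0 0.35 62; -178 -101 0 0 0 0.35 62; -178 -101 0 0 0 0.35 62; -178 -101 0 0 0 0.35 62; -178 -101 0 0 0 0.35 62"
}}

```text
t: 6.1
position: [497.4, 39.5, 142.7]
tool_rot: [0.734, 0.679, -0.0, -0.0]
ft_force: [0.1, -0.8, 0.1]
width: 61.8
gripper_force: 0.0
```

Run:
```python
from plant import robot
from h import *
o=robot.get_obs(); m=robot.camera_model("wrist"); im=robot.capture("wrist")[:,:,::-1]
print(proj(m,[(498.6,38.4,83),(498.6,38.4,11)]))
delta(o,(498.6,38.4,36,-4.5))
a=[cv2.resize(i[:,:,::1],(390,292)) for i in(im,robot.capture("scene")[:,:,::-1])]
cv2.imwrite("pics/g2.png",np.hstack(a))
```

```text
[[260.56235914 208.56724095]
 [260.01826951 182.8747382 ]]
now [497.4  39.5 142.7] yaw -4.5 t 6.1
(498.6, 38.4, 36, -4.5) -> [ -1.     1.26 106.71  -0.  ]
```

View pics/g2.png

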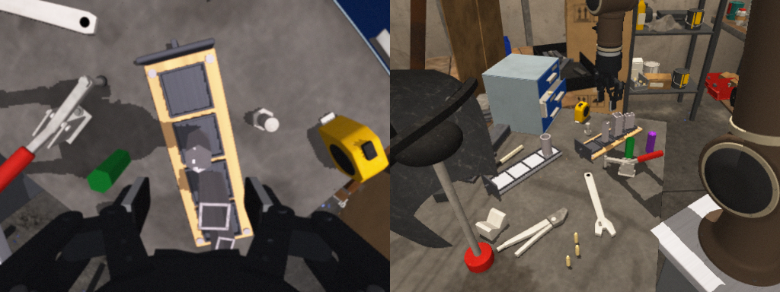

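The pipe stands in the farthest bay (scene half 545,145), and the hex top at (198,158) matches the prediction. Grasping the hex bar.

Call:
{"api": "send_rows", "payload": {
  "steps": "-1 1 20 0 0 0 62; -1 1 50 0 0 0 62; -1 1 80 0 0 0 62; -1 1 100 0 0 0 62; -1 1 106 0 0 0 62; -1 1 106 0 0 0 62; -1 1 106 0 0 0 62; -1 1 106 0 0 0 30; -1 1 106 0 0 0 15; -1 1 106 0 0 0 15; -1 1 106 0 0 0 15; -1 1 106 0 0 0 15"
}}

```text
t: 7.2
position: [499.6, 37.5, 38.8]
tool_rot: [0.735, 0.678, 0.001, 0.001]
ft_force: [-0.8, 0.4, 6.0]
width: 23.3
gripper_force: 59.4
```

Call:
{"api": "send_rows", "payload": {
  "steps": "0 0 0 0 0 0 15; 0 0 0 0 0 0 15; 0 0 -10 0 0 0 15; 0 0 -30 0 0 0 15; 0 0 -60 0 0 0 15; 0 0 -95 0 0 0 15; 0 0 -120 0 0 0 15; 0 0 -120 0 0 0 15; 0 0 -120 0 0 0 15; 0 0 -120 0 0 0 15"
}}

```text
t: 8.03
position: [496.8, 37.4, 156.1]
tool_rot: [0.735, 0.678, -0.001, -0.001]
ft_force: [-0.8, -0.2, -4.7]
width: 23.2
gripper_force: 59.4
```

Run:
```python
from plant import robot
from h import *
robot.capture("side");robot.capture("side")
delta(robot.get_obs(),(530.5,294.4,156,15.3))
```

```text
now [496.1  37.4 154.9] yaw -4.6 t 8.1
(530.5, 294.4, 156, 15.3) -> [258.92  13.78  -1.07  -0.35]
```

Call:
{"api": "send_rows", "payload": {
  "steps": "30 2 0 0 0 -0.05 15; 70 4 0 0 0 -0.11 15; 110 6 0 0 0 -0.17 15; 150 8 0 0 0 -0.22 15; 190 10 0 0 0 -0.27 15; 225 12 0 0 0 -0.31 15; 248 12 0 0 0 -0.34 15; 259 12 0 0 0 -0.35 15; 259 12 0 0 0 -0.35 15; 259 12 0 0 0 -0.35 15; 259 12 0 0 0 -0.35 15; 259 12 0 0 0 -0.35 15"
}}

```text
t: 9.13
position: [530.6, 292.7, 156.6]
tool_rot: [0.606, 0.795, -0.001, -0.0]
ft_force: [0.9, 0.2, -3.3]
width: 23.1
gripper_force: 59.3
```

Run:
```python
from plant import robot
from h import *
robot.capture("side");robot.capture("side")
delta(robot.get_obs(),(530.5,294.4,36.5,15.3))
cv2.imwrite("pics/w3.png",robot.capture("wrist")[:,:,::-1])
```

```text
now [531.  293.1 157.2] yaw 15.4 t 9.2
(530.5, 294.4, 36.5, 15.3) -> [  1.4   -0.18 120.65   0.  ]
```

View pics/w3.png

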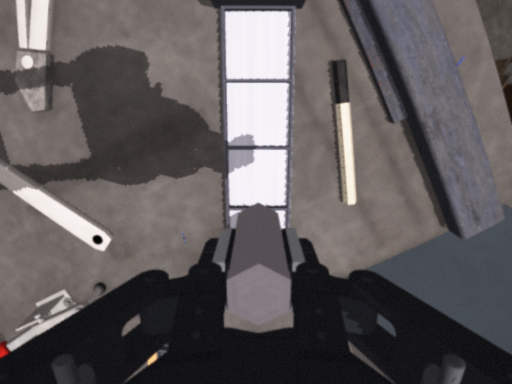

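Hex held upright at (258,290), the target bay being at (258,178), as in the first placing. Lowering and releasing.

Call:
{"api": "send_rows", "payload": {
  "steps": "1 0 25 0 0 0 15; 1 0 60 0 0 0 15; 1 0 92 0 0 0 15; 1 0 110 0 0 0 15; 1 0 116 0 0 0 15; 1 0 118 0 0 0 15; 1 0 119 0 0 0 15; 1 0 119 0 0 0 15; 1 0 119 0 0 0 15; 1 0 120 0 0 0 35; 1 0 120 0 0 0 55; 1 0 120 0 0 0 62"
}}

```text
t: 10.28
position: [531.8, 296.1, 38.4]
tool_rot: [0.605, 0.796, 0.001, 0.001]
ft_force: [-0.5, 0.2, 0.3]
width: 57.8
gripper_force: 0.0
```

Call:
{"api": "send_rows", "payload": {
  "steps": "0 0 0 0 0 0 62; 0 0 0 0 0 0 62; 0 0 -15 0 0 0 62; 0 0 -45 0 0 0 62; 0 0 -80 0 0 0 62; 0 0 -110 0 0 0 62; 0 0 -120 0 0 0 62; 0 0 -120 0 0 0 62; 0 0 -120 0 0 0 62"
}}

```text
t: 11.03
position: [530.8, 295.7, 157.4]
tool_rot: [0.605, 0.796, 0.0, 0.0]
ft_force: [-0.3, -0.8, -0.2]
width: 61.6
gripper_force: 0.0
```

Run:
```python
from plant import robot
from h import *
robot.capture("side");robot.capture("side")
delta(robot.get_obs(),(511,-19,156,-6))
```

```text
now [529.1 294.9 154.9] yaw 15.5 t 11.1
(511, -19, 156, -6) -> [-297.67 -101.17   -1.08    0.37]
```

Call:
{"api": "send_rows", "payload": {
  "steps": "-30 -10 0 0 0 0.04 62; -68 -23 0 0 0 0.08 62; -106 -36 0 0 0 0.13 62; -144 -49 0 0 0 0.18 62; -182 -62 0 0 0 0.23 62; -220 -75 0 0 0 0.28 62; -255 -87 0 0 0 0.32 62; -282 -97 0 0 0 0.35 62; -298 -102 0 0 0 0.37 62; -298 -102 0 0 0 0.37 62; -298 -102 0 0 0 0.37 62; -298 -102 0 0 0 0.37 62"
}}

```text
t: 12.13
position: [511.0, -18.1, 155.8]
tool_rot: [0.742, 0.671, -0.001, -0.001]
ft_force: [0.3, 0.5, -0.7]
width: 62.2
gripper_force: 0.0
```

Run:
```python
from plant import robot
from h import *
robot.capture("side")
o=robot.get_obs(); m=robot.camera_model("wrist"); im=robot.capture("wrist")[:,:,::-1]
delta(o,(511,-19,38,-6))
print(proj(m,[(511,-19,91)]))
c=im[130:270,190:330].copy()
cv2.imwrite("pics/g3.png",np.hstack([cv2.resize(c,(390,390),interpolation=cv2.INTER_CUBIC),cv2.resize(im,(400,390))]))
np.savez("m3.npz",**m)
```

```text
now [511.2 -17.7 156.1] yaw -5.7 t 12.2
(511, -19, 38, -6) -> [-1.2800e+00 -1.2000e-01  1.1815e+02  1.0000e-02]
[[258.77485526 206.42348909]]
```

View pics/g3.png

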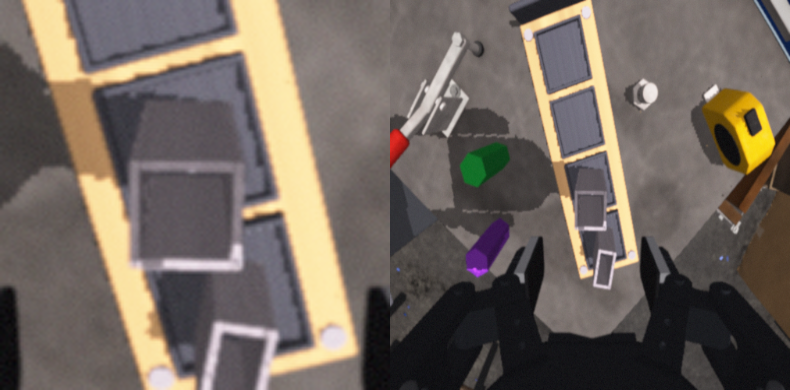

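Square top is centred at about (257,207), matching the prediction (259,206), and its edges are parallel to the pads. Grasping.

Call:
{"api": "send_rows", "payload": {
  "steps": "-1 -1 25 0 0 0 62; -1 -1 60 0 0 0 62; -1 -1 92 0 0 0 62; -1 -1 112 0 0 0 62; -1 -1 118 0 0 0 62; -1 -1 118 0 0 0 62; -1 -1 118 0 0 0 62; -1 -1 118 0 0 0 35; -1 -1 118 0 0 0 20; -1 -1 118 0 0 0 20; -1 -1 118 0 0 0 20; -1 -1 118 0 0 0 20"
}}

```text
t: 13.23
position: [511.9, -19.7, 40.9]
tool_rot: [0.742, 0.671, 0.001, 0.001]
ft_force: [-1.3, 0.7, 5.9]
width: 29.5
gripper_force: 59.9
```

Call:
{"api": "send_rows", "payload": {
  "steps": "0 0 0 0 0 0 20; 0 0 0 0 0 0 20; 0 0 -10 0 0 0 20; 0 0 -30 0 0 0 20; 0 0 -60 0 0 0 20; 0 0 -95 0 0 0 20; 0 0 -120 0 0 0 20; 0 0 -120 0 0 0 20; 0 0 -120 0 0 0 20; 0 0 -120 0 0 0 20"
}}

```text
t: 14.07
position: [509.8, -19.6, 158.6]
tool_rot: [0.742, 0.671, -0.001, -0.001]
ft_force: [-0.2, -0.9, -2.0]
width: 29.1
gripper_force: 59.6
```

Run:
```python
from plant import robot
from h import *
robot.capture("side");robot.capture("side")
delta(robot.get_obs(),(514.5,352.7,158,15.3))
```

```text
now [508.9 -19.5 157.3] yaw -5.7 t 14.2
(514.5, 352.7, 158, 15.3) -> [ 3.7092e+02 -3.1620e+01 -7.4000e-01 -3.7000e-01]
```

Call:
{"api": "send_rows", "payload": {
  "steps": "25 -2 0 0 0 -0.03 20; 62 -5 0 0 0 -0.07 20; 102 -9 0 0 0 -0.11 20; 142 -12 0 0 0 -0.15 20; 182 -16 0 0 0 -0.19 20; 222 -19 0 0 0 -0.23 20; 262 -23 0 0 0 -0.27 20; 302 -26 0 0 0 -0.31 20; 338 -29 0 0 0 -0.35 20; 360 -31 0 0 0 -0.37 20; 371 -32 0 0 0 -0.37 20; 371 -32 0 0 0 -0.37 20"
}}

```text
t: 15.17
position: [514.8, 354.3, 157.2]
tool_rot: [0.605, 0.797, -0.001, -0.001]
ft_force: [0.6, 0.4, -2.5]
width: 29.2
gripper_force: 59.6
```

Call:
{"api": "send_rows", "payload": {
  "steps": "0 0 0 0 0 0 20; 0 0 0 0 0 0 20"
}}

```text
t: 15.33
position: [515.5, 350.6, 158.1]
tool_rot: [0.606, 0.795, -0.002, -0.0]
ft_force: [0.3, -0.4, -1.6]
width: 29.6
gripper_force: 59.6
```

Run:
```python
from plant import robot
from h import *
robot.capture("side")
delta(robot.get_obs(),(514.5,352.7,38.5,15.3))
a=[cv2.resize(robot.capture(n)[:,:,::-1],(390,292)) for n in("wrist","scene")]
cv2.imwrite("pics/g4.png",np.hstack(a))
```

```text
now [515.8 350.6 158.5] yaw 15.4 t 15.4
(514.5, 352.7, 38.5, 15.3) -> [  2.39  -0.69 119.96   0.  ]
```

View pics/g4.png

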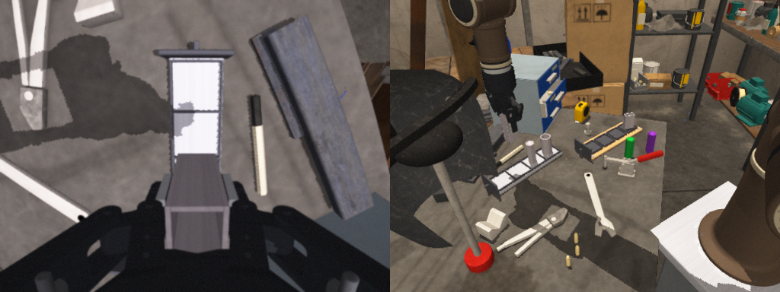

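The pipe and hex stand in the two far bays (scene half 547,145 and 531,150), and the square is held upright at (197,225). Lowering it.

Call:
{"api": "send_rows", "payload": {
  "steps": "1 0 25 0 0 0 20; 1 0 60 0 0 0 20; 1 0 92 0 0 0 20; 1 0 110 0 0 0 20; 1 0 116 0 0 0 20; 1 0 118 0 0 0 20; 1 0 119 0 0 0 20; 1 0 119 0 0 0 20; 1 0 119 0 0 0 20; 1 0 120 0 0 0 40; 1 0 120 0 0 0 55; 1 0 120 0 0 0 62"
}}

```text
t: 16.48
position: [516.5, 354.0, 39.9]
tool_rot: [0.605, 0.796, 0.001, 0.0]
ft_force: [0.1, 0.5, -0.1]
width: 61.7
gripper_force: 0.0
```

Call:
{"api": "send_rows", "payload": {
  "steps": "0 0 0 0 0 0 62; 0 0 0 0 0 0 62; 0 0 -15 0 0 0 62; 0 0 -45 0 0 0 62; 0 0 -80 0 0 0 62; 0 0 -110 0 0 0 62; 0 0 -120 0 0 0 62; 0 0 -120 0 0 0 62; 0 0 -120 0 0 0 62; 0 0 -120 0 0 0 62"
}}

```text
t: 17.32
position: [514.4, 352.8, 157.1]
tool_rot: [0.605, 0.796, -0.002, -0.001]
ft_force: [-0.9, 0.3, -1.2]
width: 62.2
gripper_force: 0.0
```

Run:
```python
from plant import robot
from h import *
robot.capture("side")
delta(robot.get_obs(),(518.4,-82.2,156,-15.7))
```

```text
now [514.1 352.6 156.6] yaw 15.5 t 17.4
(518.4, -82.2, 156, -15.7) -> [-420.21 -111.85    0.56    0.54]
```

Call:
{"api": "send_rows", "payload": {
  "steps": "-30 -8 0 0 0 0.04 62; -67 -18 0 0 0 0.08 62; -106 -28 0 0 0 0.13 62; -145 -38 0 0 0 0.18 62; -184 -49 0 0 0 0.23 62; -223 -59 0 0 0 0.28 62; -262 -70 0 0 0 0.33 62; -301 -80 0 0 0 0.38 62; -340 -90 0 0 0 0.43 62; -377 -100 0 0 0 0.48 62; -405 -108 0 0 0 0.52 62; -420 -112 0 0 0 0.54 62"
}}

```text
t: 18.37
position: [518.2, -84.2, 157.1]
tool_rot: [0.797, 0.604, -0.002, -0.001]
ft_force: [0.3, 0.1, 0.4]
width: 62.4
gripper_force: 0.0
```

Call:
{"api": "send_rows", "payload": {
  "steps": "0 0 0 0 0 0 62; 0 0 0 0 0 0 62; 0 0 0 0 0 0 62"
}}

```text
t: 18.62
position: [518.8, -80.2, 157.8]
tool_rot: [0.796, 0.606, -0.001, -0.001]
ft_force: [0.5, -0.0, 0.4]
width: 62.2
gripper_force: 0.0
```

Run:
```python
from plant import robot
from h import *
robot.capture("side")
o=robot.get_obs(); m=robot.camera_model("wrist"); im=robot.capture("wrist")[:,:,::-1]
print(proj(m,[(518.4,-82.2,67)]))
h=cv2.cvtColor(im,cv2.COLOR_BGR2HSV);k=cv2.inRange(h,(0,0,165),(180,40,255))[150:260,220:300]
for q in cv2.findContours(k,0,1)[0]:
    if cv2.contourArea(q)>150: q=q[:,0]+[220,150]; print(q.min(0),q.max(0),cv2.minAreaRect(cast(m,q,67)[:,:2].astype(np.float32)))
delta(o,(518.4,-82.2,31,-15.7))
cv2.imwrite("pics/g5.png",cv2.resize(im[100:300,160:360],(500,500),interpolation=cv2.INTER_CUBIC))
```

```text
[[258.98438625 197.20552238]]
now [519.1 -79.9 158.1] yaw -15.4 t 18.7
(518.4, -82.2, 31, -15.7) -> [-2.4200e+00 -3.0000e-02  1.2713e+02  1.0000e-02]
```

View pics/g5.png

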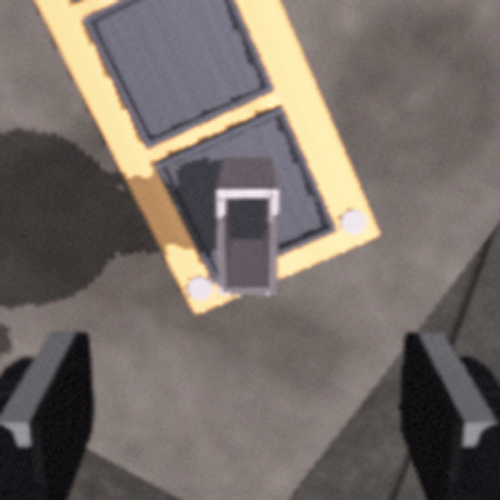

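Flat tube's top is centred at (259,196), matching the prediction, and is square to the pads. Grasping.

Call:
{"api": "send_rows", "payload": {
  "steps": "-2 0 25 0 0 0 62; -2 0 60 0 0 0 62; -2 0 95 0 0 0 62; -2 0 118 0 0 0 62; -2 0 126 0 0 0 62; -2 0 126 0 0 0 62; -2 0 126 0 0 0 62; -2 0 126 0 0 0 35; -2 0 126 0 0 0 12; -2 0 126 0 0 0 12; -2 0 126 0 0 0 12; -2 0 126 0 0 0 12"
}}

```text
t: 19.72
position: [520.7, -83.3, 34.9]
tool_rot: [0.796, 0.605, 0.001, 0.001]
ft_force: [-1.5, 1.0, 6.5]
width: 19.3
gripper_force: 59.4
```

Call:
{"api": "send_rows", "payload": {
  "steps": "0 0 0 0 0 0 12; 0 0 0 0 0 0 12; 0 0 -10 0 0 0 12; 0 0 -30 0 0 0 12; 0 0 -60 0 0 0 12; 0 0 -95 0 0 0 12; 0 0 -125 0 0 0 12; 0 0 -130 0 0 0 12; 0 0 -130 0 0 0 12; 0 0 -130 0 0 0 12"
}}

```text
t: 20.55
position: [518.6, -82.8, 162.9]
tool_rot: [0.796, 0.605, -0.0, -0.0]
ft_force: [-0.7, -0.1, -1.4]
width: 19.4
gripper_force: 58.9
```

Run:
```python
from plant import robot
from h import *
robot.capture("side");robot.capture("side")
delta(robot.get_obs(),(498.6,410.5,161,15.3))
```

```text
now [517.3 -82.5 161.1] yaw -15.5 t 20.6
(498.6, 410.5, 161, 15.3) -> [ 4.7018e+02 -1.4959e+02  1.0000e-01 -5.4000e-01]
```

Call:
{"api": "send_rows", "payload": {
  "steps": "25 -8 0 0 0 -0.03 12; 58 -18 0 0 0 -0.07 12; 95 -30 0 0 0 -0.12 12; 132 -42 0 0 0 -0.17 12; 169 -54 0 0 0 -0.22 12; 206 -66 0 0 0 -0.27 12; 243 -77 0 0 0 -0.32 12; 280 -89 0 0 0 -0.37 12; 317 -101 0 0 0 -0.42 12; 350 -111 0 0 0 -0.47 12; 378 -120 0 0 0 -0.51 12; 390 -124 0 0 0 -0.54 12"
}}

```text
t: 21.65
position: [502.0, 329.1, 160.7]
tool_rot: [0.604, 0.797, -0.001, -0.001]
ft_force: [-0.1, -0.5, -0.7]
width: 19.0
gripper_force: 58.8
```

Call:
{"api": "send_rows", "payload": {
  "steps": "0 0 0 0 0 0 12; 0 0 0 0 0 0 12; 0 0 0 0 0 0 12"
}}

```text
t: 21.9
position: [503.0, 324.3, 161.7]
tool_rot: [0.606, 0.796, -0.002, -0.0]
ft_force: [-0.2, -0.8, -0.8]
width: 19.1
gripper_force: 58.8
```

Run:
```python
from plant import robot
from h import *
robot.capture("side");robot.capture("side")
m=robot.camera_model("wrist"); im=robot.capture("wrist")[:,:,::-1]
h=cv2.cvtColor(im,cv2.COLOR_BGR2HSV);k=cv2.inRange(h,(0,0,195),(180,60,255))
for q in cv2.findContours(k,0,1)[0]:
    if cv2.contourArea(q)>1500: print(cv2.boundingRect(q),cv2.minAreaRect(cast(m,q[:,0],11)[:,:2].astype(np.float32)))
delta(robot.get_obs(),(498.6,410.5,161,15.3))
```

```text
(6, 195, 128, 83) ((320.8531799316406, 207.00157165527344), (23.885374069213867, 156.1168670654297), 69.3944091796875)
(247, 57, 62, 64) ((497.94024658203125, 409.5462341308594), (56.422298431396484, 56.64397430419922), 15.5205717086792)
now [503.9 324.3 162.9] yaw 15.4 t 22.1
(498.6, 410.5, 161, 15.3) -> [84.51 17.7   1.86  0.  ]
```

Call:
{"api": "send_rows", "payload": {
  "steps": "25 5 0 0 0 0 12; 55 11 0 0 0 0 12; 76 15 0 0 0 0 12; 84 17 0 0 0 0 12; 84 17 0 0 0 0 12; 84 17 0 0 0 0 12; 84 17 0 0 0 0 12; 84 17 0 0 0 0 12"
}}

```text
t: 22.72
position: [498.0, 409.8, 163.1]
tool_rot: [0.606, 0.795, -0.001, 0.0]
ft_force: [0.2, -0.0, -1.5]
width: 19.3
gripper_force: 58.8
```

Run:
```python
from plant import robot
from h import *
robot.capture("side")
delta(robot.get_obs(),(498.3,410,32,15.3))
a=[cv2.resize(robot.capture(n)[:,:,::-1],(390,292)) for n in("wrist","scene")]
cv2.imwrite("pics/g6.png",np.hstack(a))
```

```text
now [498.  410.1 163.2] yaw 15.4 t 22.8
(498.3, 410, 32, 15.3) -> [-1.3000e-01  2.3000e-01  1.3119e+02  0.0000e+00]
```

View pics/g6.png

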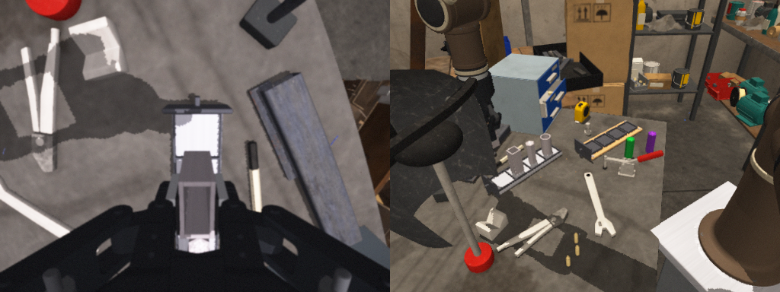

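The three placed pieces stand (scene half 547,145; 531,150; 514,158), and the flat tube is held over the bay next to the plate. Lowering it.

Call:
{"api": "send_rows", "payload": {
  "steps": "0 0 25 0 0 0 12; 0 0 60 0 0 0 12; 0 0 95 0 0 0 12; 0 0 118 0 0 0 12; 0 0 126 0 0 0 12; 0 0 128 0 0 0 12; 0 0 129 0 0 0 12; 0 0 129 0 0 0 12; 0 0 129 0 0 0 12; 0 0 130 0 0 0 30; 0 0 130 0 0 0 50; 0 0 130 0 0 0 62"
}}

```text
t: 23.87
position: [498.3, 411.8, 33.8]
tool_rot: [0.606, 0.796, 0.001, 0.0]
ft_force: [0.2, 0.2, 0.1]
width: 53.2
gripper_force: 0.0
```

Call:
{"api": "send_rows", "payload": {
  "steps": "0 0 0 0 0 0 62; 0 0 0 0 0 0 62; 0 0 -15 0 0 0 62; 0 0 -45 0 0 0 62; 0 0 -80 0 0 0 62; 0 0 -115 0 0 0 62; 0 0 -140 0 0 0 62; -30 0 -150 0 0 0 62; -65 0 -160 0 0 0 62; -100 0 -165 0 0 0 62; -120 0 -165 0 0 0 62; -120 0 -165 0 0 0 62"
}}

```text
t: 24.87
position: [531.5, 292.2, 200.4]
tool_rot: [0.607, 0.795, 0.0, 0.001]
ft_force: [-0.1, 0.4, 1.6]
width: 62.0
gripper_force: 0.0
```

Call:
{"api": "send_rows", "payload": {
  "steps": "-30 0 0 0 0 0 62; -65 0 0 0 0 0 62; -95 0 0 0 0 0 62; -110 0 0 0 0 0 62; -110 0 0 0 0 0 62; -110 0 0 0 0 0 62; -110 0 0 0 0 0 62"
}}

```text
t: 25.45
position: [559.0, 190.9, 198.7]
tool_rot: [0.605, 0.796, 0.0, -0.0]
ft_force: [0.3, 0.7, -0.5]
width: 62.0
gripper_force: 0.0
```

Run:
```python
from plant import robot
from h import *
o=robot.get_obs(); m=robot.camera_model("wrist"); im=robot.capture("wrist")[:,:,::-1]; print(o["t"],o["position"])
print(proj(m,[(546.4,236,75),(530.5,294.4,83),(514.5,352.7,91),(498.3,410,67)]))
s=robot.capture("scene")[:,:,::-1]
cv2.imwrite("pics/g7.png",np.hstack([cv2.resize(im,(480,400)),cv2.resize(s[120:260,100:240],(320,400),interpolation=cv2.INTER_CUBIC)]))
```

```text
25.45 [559.00085947 190.93692658 198.72078215]
[[258.16111742 132.14338632]
 [258.48087178  56.92827744]
 [258.68718793 -29.60895663]
 [258.21993097 -95.59318069]]
```

View pics/g7.png

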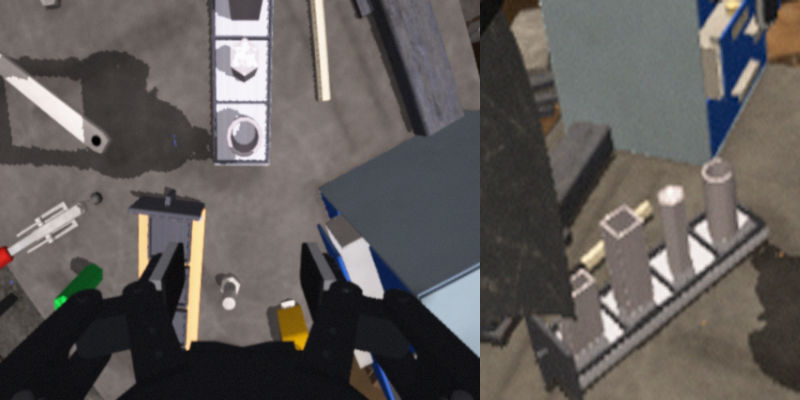

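All four pieces stand upright and free in their bays, in order from the weld end plate: flat, square, hex, pipe. The gripper is clear of them.

```bash
python3 -c "
from plant import robot
print(robot.finish_job())"
```

```text
the job is handed in; nothing more can be done
None
```

I moved all four pieces to the welding rack in reverse order (from its end plate: flat tube, square tube, hex bar, pipe), each standing upright in its own bay and released, and handed the job in at about 25 s.

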